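# Put the spare parts back in the parts drawer

### The arm

A 6-joint arm with a two-finger parallel gripper is mounted at the origin on the work surface. World frame = base frame: x ahead of the robot, y to its left, z up, the work surface at z = 0. Lengths are in mm, angles in rad, forces in N, time in s.
With the tool pointing down it reaches from about 300 to 775 mm from the base axis. Payload 14.6 kg.
Tool frame: the origin (TCP) lies on the centre line of the jaws, within the pads' length; the fingertips stand 11 mm ahead of it and the grasp point (between the pads) lies 8 mm behind it; x points along the fingers, y is the direction in which the jaws open and shut, and the axes are right-handed (so a half turn about x gives the same grasp; the last joint's range is limited). The gripper opens to 94 mm and grips with 3 to 60 N. Pads are 16 mm wide; open, the fingers measure 119 mm over their backs; the gripper's body (75 mm by 177 mm) begins 78 mm behind the grasp point.
Start: joints at [-1.334, 0.3, 1.521, -0, 1.321, -0.067], TCP at [164.525, -524.805, 188.946] pointing down, gripper open.
Joint ranges: [-3.03, 3.03], [-0.79, 2.21], [0.23, 2.52], [-1.04, 4.18], [0, 3.07], [-2.55, 2.55]. Speed limits (rad/s): [2.22, 2.22, 2.57, 3.14, 3.14, 3.14].

### API

Orientations are given as [roll, pitch, yaw] about the fixed x, y, z axes, in that order (R = Rz(yaw) Ry(pitch) Rx(roll)).
In Python, from cell import manip gives the robot as it stands.
- The arm moves only by the shell command python3 -m handwheel 'ROWS' [OPENING] [FORCE]. ROWS is JSON, a list of rows, each a list of 2 entries, a list of its own where there are three numbers: the shift along the tool's x, y, z in mm, then the turn about the tool's x in rad. In form: [[[x, y, z], spin], ...]. A call has exactly 10 rows; each row shifts and turns the commanded pose from where the row before left it, along the tool's axes as they then stand; what a row does not reach is not made up. A row lasts 1/8 s, in which the tool goes at most 62.5 mm and 10.7 degrees, less where a joint would pass 70% of its speed; a pose out of reach is approached as far as the arm can. A call with a gripper value outside its range is refused whole. OPENING is the closure in counts, from 0 (fully open) to 255 (shut), set as the call begins (- or left out, the last holds). The fingers move at their own pace and stop on an object; FORCE is the grip in N (left out, the last holds). Time passes only in rows, so rows that do not move let the fingers close, or fill a call up. It gives the time, the measured TCP pose, the force and the opening at its end, in the units of the state.
- manip.read_state(): the state, without advancing time (a new reading comes with each control period).
- manip.camera(name): name is "scene" or "top"; returns a dict with "pixels" (400x640x3 uint8, red, green, blue), "z_map" (400x640 float32, mm along the optical axis (not along the pixel's ray), 0 where there is no reading), "mtx" (3x3 intrinsics, pixels), "k1" (the pictures are not rectified: a ray, as slopes to the right and down, at radius r is drawn at 1 + k1 r^2 times it, then the intrinsics apply), "xyz" and "orientation" of the camera in the world. Camera axes: x right, y up, looking along -z (the intrinsics and any distortion apply to the point x, -y, -z); pixel columns grow to the right and rows downward; lengths in mm; the calibration is good to about 2 mm. A picture is of the moment at which its call begins.
- manip.sign_off(): hands the job in, once; it reports no verdict.
Trained networks look in the newest picture that a camera, given by its name, has taken for a name from the list of things; names that differ only in an ending like _2 or _b are one class to them, and where a whole thing is asked for, a point or a joint stands for the part that bears it (a point fixed in the world has none). Each returns a list of dicts, best first, with "confidence" (0 to 1); they miss things now and then, are a little off and sometimes report something else, mostly with a low value. They report only what shows in the picture. A call takes as long as a camera call.
- manip.cut_out(target, camera): "region" (400x640 bool, what is visible of it) and "centre" ([column, row] in pixels, amid what is visible of it).
The state is a dict: "clock": time; "joints": joint angles; "qd": joint speeds; "effort": joint torques, N m; "eef_pos": TCP position; "eef_rot": TCP orientation; "wrist_force": force on the tool from outside, world axes, zero at the start; "moment": the same for the moment, N m; "finger_gap": finger opening in mm.
Only numpy, scipy, OpenCV 4.12 (cv2) and the standard library are available. Lean on these libraries where they do the work, as an engineer would, in place of code of your own. Each camera call takes 0.05 s, during which the arm holds its last target. There are 200 camera calls.

### The job

Four spare parts lie loose on the bench mat: the white knob, the red indicator lamp, the blue can capacitor and the black heat sink. Put each one back in the black parts drawer, in the inset box that already holds parts just like it, setting it down gently and upright on the box's floor rather than dropping it in. The black knob and the green lamp look alike but belong to the appliance under repair: leave those two where they are.

Things in the scene. Friction and masses are not known exactly. Their poses are not given: they have to be found in the camera images.
- knob_white: White control knob with a black pointer mark, 18 g, 22 mm tall: skirt 34 mm across at the bottom, 4 mm high; above it the round fluted grip 28 to 30 mm across; pointer mark on top along +x. Stands on the 3 mm bench mat. Origin: centre of underside, z up.
- lamp_red: Panel indicator lamp with a RED lens, 35 g, 42 mm tall: grey contact block 28 x 28 x 18 mm at the bottom (brass terminals 2 mm proud on its +x and -x sides), neck, steel bezel 30 mm across from 24 to 30 mm up (grip here), domed lens 25 mm across on top. Stands on the 3 mm bench mat. Origin: centre of underside, z up.
- capacitor: Large can capacitor, 40 g: upright cylinder 30 mm across and 40 mm tall, dark blue sleeve with a white stripe down its side, bare aluminium top. Stands on the 3 mm bench mat. Origin: centre of underside, z up.
- heatsink: Black finned heat sink, 45 g: 36 mm (x) x 26 mm (y) x 28 mm tall, a middle web along x with seven upright fins across it; grip it across its y sides or across its x sides, square to them. Stands on the 3 mm bench mat. Origin: centre of underside, z up.
- knob_black: Look-alike that stays: BLACK control knob with a white pointer mark, 22 mm tall: skirt 34 mm across at the bottom, 4 mm high; above it the round fluted grip 28 to 30 mm across; pointer mark on top along +x. Stands on the 3 mm bench mat. Origin: centre of underside, z up.
- lamp_green: Look-alike that stays: panel indicator lamp with a GREEN lens, 42 mm tall: grey contact block 28 x 28 x 18 mm at the bottom (brass terminals 2 mm proud on its +x and -x sides), neck, steel bezel 30 mm across from 24 to 30 mm up (grip here), domed lens 25 mm across on top. Stands on the 3 mm bench mat. Origin: centre of underside, z up.
- box_knobs: Yellow inset box, fixed, open: 109 x 109 x 30 mm outside, walls and floor 2.5 mm. Holds two white control knobs (22 mm tall), fixed, at x = +31, y = -24 and +24 mm in its frame, reaching in to x = +13 mm; the rest of the floor is bare, its middle at x = -20 mm, y = 0. Origin: centre of underside, z up, x and y square to the walls. The four boxes sit 2 by 2 in a black drawer with 38 mm walls.
- box_lamps: Grey inset box, fixed, open: 109 x 109 x 30 mm outside, walls and floor 2.5 mm. Holds two red indicator lamps (42 mm tall), fixed, at x = +31, y = -24 and +24 mm in its frame, reaching in to x = +13 mm; the rest of the floor is bare, its middle at x = -20 mm, y = 0. Origin: centre of underside, z up, x and y square to the walls.
- box_capacitors: Orange inset box, fixed, open: 109 x 109 x 30 mm outside, walls and floor 2.5 mm. Holds two blue can capacitors (40 mm tall), fixed, at x = +31, y = -24 and +24 mm in its frame, reaching in to x = +13 mm; the rest of the floor is bare, its middle at x = -20 mm, y = 0. Origin: centre of underside, z up, x and y square to the walls.
- box_heatsinks: Blue inset box, fixed, open: 109 x 109 x 30 mm outside, walls and floor 2.5 mm. Holds two black heat sinks (28 mm tall), fixed, at x = +31, y = -24 and +24 mm in its frame, reaching in to x = +13 mm; the rest of the floor is bare, its middle at x = -20 mm, y = 0. Origin: centre of underside, z up, x and y square to the walls.

How it is judged (in metres and radians):
At the end, for the whole second after the job is handed in: Each of the four parts stands upright (within 0.2 rad) and at rest on the floor of its own inset box (origin between the box's walls, and no more than 10 mm above the box's underside); the black knob and the green lamp are within 20 mm of where they started (x of knob_white in the frame of box_knobs between -0.055 and 0.055 m and y of knob_white in the frame of box_knobs between -0.055 and 0.055 m and z of knob_white in the frame of box_knobs below 0.01 m and angle between each of knob_white, lamp_red, capacitor, heatsink's own z axis and vertical below 0.2 rad and linear speed of each of knob_white, lamp_red, capacitor, heatsink below 0.02 m/s and x of lamp_red in the frame of box_lamps between -0.055 and 0.055 m and y of lamp_red in the frame of box_lamps between -0.055 and 0.055 m and z of lamp_red in the frame of box_lamps below 0.01 m and x of capacitor in the frame of box_capacitors between -0.055 and 0.055 m and y of capacitor in the frame of box_capacitors between -0.055 and 0.055 m and z of capacitor in the frame of box_capacitors below 0.01 m and x of heatsink in the frame of box_heatsinks between -0.055 and 0.055 m and y of heatsink in the frame of box_heatsinks between -0.055 and 0.055 m and z of heatsink in the frame of box_heatsinks below 0.01 m and distance of each of knob_black, lamp_green from where it was at the start of the episode below 0.02 m); the robot touches nothing.
It fails at once if a part was dropped into its box instead of being set down (it moved faster than 0.5 m/s between the box's walls) ((x of knob_white in the frame of box_knobs between -0.055 and 0.055 m and y of knob_white in the frame of box_knobs between -0.055 and 0.055 m and z of knob_white in the frame of box_knobs below 0.03 m and linear speed of knob_white above 0.5 m/s) or (x of lamp_red in the frame of box_lamps between -0.055 and 0.055 m and y of lamp_red in the frame of box_lamps between -0.055 and 0.055 m and z of lamp_red in the frame of box_lamps below 0.03 m and linear speed of lamp_red above 0.5 m/s) or (x of capacitor in the frame of box_capacitors between -0.055 and 0.055 m and y of capacitor in the frame of box_capacitors between -0.055 and 0.055 m and z of capacitor in the frame of box_capacitors below 0.03 m and linear speed of capacitor above 0.5 m/s) or (x of heatsink in the frame of box_heatsinks between -0.055 and 0.055 m and y of heatsink in the frame of box_heatsinks between -0.055 and 0.055 m and z of heatsink in the frame of box_heatsinks below 0.03 m and linear speed of heatsink above 0.5 m/s)).
It fails at once if the black knob or the green lamp was carried off or knocked away (more than 30 mm) (distance of any of knob_black, lamp_green from where it was at the start of the episode above 0.03 m).
It also fails if it takes over 99 s, if anything falls off the work surface, if the arm or the gripper's body presses on something with over 40 N, if the wrist force passes 120 N, or if a joint passes its speed limit or range.

## Working session

There is one attempt and no reset: what is moved stays moved. The work goes in short steps, Python scripts to look and compute and a shell command to move; the robot and the scene stay as the last step left them, time stands still between calls to the robot, and variables do not carry over. Pictures are saved under pics/ and viewed, about 12 in all and at most 16, crops included, and the job is handed in when it is done.

```bash
ls; mkdir -p pics
cat > h.py <<'E'
import numpy as np, cv2
from cell import manip
from scipy.spatial.transform import Rotation as R
def rot(c): 
    o=np.array(c["orientation"],float)
    return o if o.shape==(3,3) else R.from_euler('xyz',o).as_matrix()
def cloud(c):
    # world xyz per pixel
    K=np.array(c["mtx"],float);z=c["z_map"];h,w=z.shape
    u,v=np.meshgrid(np.arange(w),np.arange(h))
    d=np.stack([(u-K[0,2])/K[0,0],(v-K[1,2])/K[1,1]],-1)
    s=d.copy()
    for _ in range(10): s=d/(1+c["k1"]*(s**2).sum(-1,keepdims=True))
    p=np.stack([s[...,0]*z,-s[...,1]*z,-z],-1)
    P=p@rot(c).T+np.array(c["xyz"]); P[z==0]=np.nan
    return P
E
python3 - <<'E'
from h import *
print(manip.read_state())
for n in("top","scene"):
    c=manip.camera(n); cv2.imwrite(f"pics/{n}0.png",c["pixels"][...,::-1]); P=cloud(c)
    print(n,c["xyz"],c["orientation"],c["k1"],c["mtx"])
    for t in "knob_white lamp_red capacitor heatsink knob_black lamp_green box_knobs box_lamps box_capacitors box_heatsinks".split():
        for d in manip.cut_out(t,n)[:4]:
            m=d["region"]; q=P[m]; q=q[~np.isnan(q[:,0])]
            if len(q)==0: continue
            top=q[q[:,2]>np.percentile(q[:,2],95)-6]
            r=cv2.minAreaRect(top[:,:2].astype(np.float32))
            print(t,round(d["confidence"],2),np.round(d["centre"]),m.sum(),"med",np.round(np.median(q,0)),"ztop",np.round(np.percentile(q[:,2],95)),"rect",np.round(r[0]),np.round(r[1]),round(r[2]))
E
```

```text
pics
{'clock': 0.0, 'joints': array([-1.33360059e+00,  3.00531491e-01,  1.52156609e+00,  2.45816535e-05,
        1.32068287e+00, -6.65699520e-02]), 'qd': array([ 0.00080146, -0.00079899, -0.00118953, -0.00075301, -0.00130854,
       -0.00163316]), 'effort': array([-1.64290061e-03, -5.31811845e+01, -3.52738380e+01,  7.07996939e-02,
        2.44465994e-02, -1.35130986e-04]), 'eef_pos': array([ 164.46896137, -524.54787934,  188.35955386]), 'eef_rot': array([-1.65740873,  1.56960829,  1.78794351]), 'wrist_force': array([-0.42219251, -0.72278588,  0.31172825]), 'moment': array([ 0.07232786,  0.05292224, -0.02772883]), 'finger_gap': 93.96837084064661}
top [366.08079361  13.85660129 812.97262496] [ 0.21919895 -0.00155458 -1.54130976] -0.00676595123720638 [[435.12549173   0.         317.12271942]
 [  0.         435.12549173 201.89792202]
 [  0.           0.           1.        ]]
knob_white 0.59 [237. 194.] 289 med [555. 171.  25.] ztop 28.0 rect [558. 173.] [27. 28.] 5
lamp_red 0.68 [177. 253.] 305 med [442. 266.  37.] ztop 47.0 rect [443. 271.] [21. 21.] 74
capacitor 0.81 [223. 250.] 248 m
[... 1514 characters left out ...]
 285.] [26. 37.] 88
heatsink 0.29 [364. 187.] 240 med [462.  96.  21.] ztop 43.0 rect [457.  95.] [18. 18.] 58
knob_black 0.5 [352. 217.] 209 med [547.  91.  21.] ztop 25.0 rect [540.  90.] [27. 27.] 73
lamp_green 0.48 [363. 187.] 269 med [461.  95.  21.] ztop 43.0 rect [455.  95.] [18. 21.] 49
box_knobs 0.83 [232. 153.] 1328 med [ 436. -247.   18.] ztop 33.0 rect [ 456. -232.] [115. 116.] 88
box_lamps 0.65 [268. 164.] 1493 med [ 443. -133.   22.] ztop 45.0 rect [ 495. -123.] [71. 22.] 86
box_capacitors 0.61 [204. 177.] 1707 med [ 552. -251.   23.] ztop 47.0 rect [ 600. -239.] [74. 29.] 86
box_heatsinks 0.58 [250. 195.] 1864 med [ 557. -140.   19.] ztop 34.0 rect [ 574. -128.] [116. 118.] 87
```

View pics/top0.png

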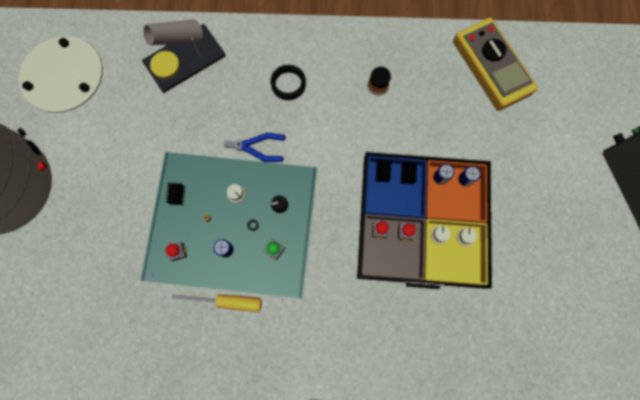

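Run:
```python
import cv2
from h import *
im=cv2.imread("pics/top0.png")
a=im[140:290,150:310]; cv2.imwrite("pics/c1.png",cv2.resize(a,None,fx=4,fy=4,interpolation=2))
print(R.from_euler('xyz',manip.read_state()["eef_rot"]).as_matrix().round(3))
```

```text
[[-0.     0.299 -0.954]
 [ 0.    -0.954 -0.299]
 [-1.    -0.     0.   ]]
```

View pics/c1.png

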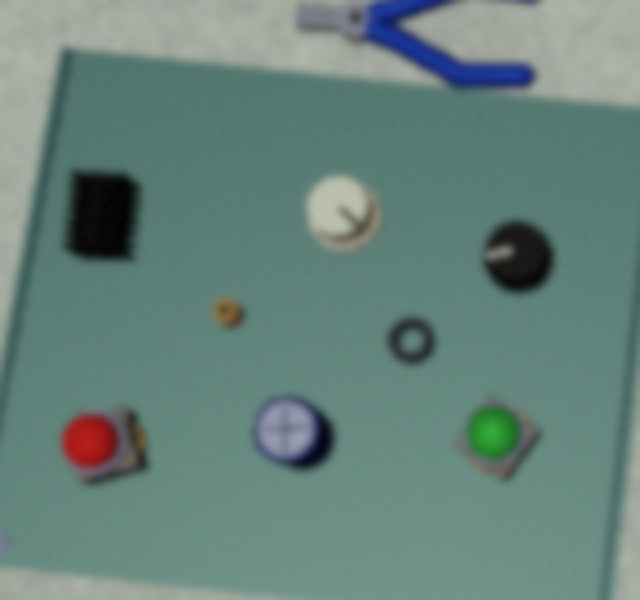

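The bench layout is clear. In `top0`, the heat sink is at (176,195), the white knob at (237,194), the red lamp at (177,253) and the capacitor at (223,250). The black knob is at (277,206) and the green lamp at (275,248). The boxes are blue and orange at the back, grey and yellow at the front, with their stock at +x (image up).

```bash
cat >> h.py <<'E'
def to(x,y,z,yaw=-1.617):
    s=manip.read_state(); M=R.from_euler('xyz',s["eef_rot"]).as_matrix()
    t=M.T@(np.array([x,y,z])-s["eef_pos"])
    print("t",round(s["clock"],2),"pos",s["eef_pos"].round(1),"yaw",round(float(np.arctan2(M[1,1],M[0,1])),3),"F",s["wrist_force"].round(1),"gap",round(s["finger_gap"],1),"-> tool shift",t.round(1),flush=True)
E
python3 - <<'E'
from h import *
for n in("top","scene"):
    P=cloud(manip.camera(n))
    def zz(x,y,r=8): 
        m=(abs(P[...,0]-x)<r)&(abs(P[...,1]-y)<r); return np.nanmedian(P[m],0).round(1)[2]
    print(n,"mat",zz(500,230),zz(500,130),"bench",zz(400,20),zz(350,-120),"floors kn,la,ca,hs",[zz(*p) for p in((438,-233),(443,-121),(549,-238),(555,-127))])
    # drawer rim outline
    m=(P[...,2]>32)&(P[...,1]<-50)&(P[...,1]>-320)&(P[...,0]>380)&(P[...,0]<650)
    print(cv2.minAreaRect(P[m][:,:2].astype(np.float32)))
c=np.cos(-.047);s=np.sin(-.047)
E
python3 -m handwheel '[[[0,0,0],0.118],[[0,0,0],0.118],[[0,0,0],0.118],[[0,-50,-28],0],[[0,-50,-28],0],[[0,-50,-28],0],[[0,-50,-28],0],[[0,-50,-28],0],[[0,-50,-28],0],[[0,-50,-28],0]]' 80 20
python3 -c "from h import *; to(558,173,110)"
```

```text
top mat 4.5 5.4 bench 1.2 1.2 floors kn,la,ca,hs [np.float64(7.9), np.float64(8.0), np.float64(7.8), np.float64(7.5)]
((516.5401611328125, -180.80348205566406), (233.79547119140625, 236.3807830810547), 87.14290618896484)
scene mat 2.5 6.4 bench -1.3 -0.8 floors kn,la,ca,hs [np.float64(5.4), np.float64(5.7), np.float64(6.0), np.float64(5.8)]
((514.829345703125, -181.13832092285156), (236.9533233642578, 238.20993041992188), 87.06494903564453)
clock: 2.45
eef_pos: [378.6, -183.4, 189.3]
eef_rot: [2.63, 1.57, -0.562]
wrist_force: [1.1, -0.5, -0.2]
finger_gap: 64.7
t 2.45 pos [ 378.6 -183.4  189.3] yaw -1.621 F [ 1.1 -0.5 -0.2] gap 64.7 -> tool shift [  79.2 -365.  -161.2]
```

```bash
python3 -m handwheel '[[[0,-46,-20],0],[[0,-46,-20],0],[[0,-46,-20],0],[[0,-46,-20],0],[[8,-46,-20],0],[[12,-45,-20],0],[[20,-45,-20],0],[[20,-45,-21],0],[[20,0,0],0],[[0,0,0],0]]'
python3 - <<'E'
from h import *
to(558,173,20)
for n in("top","scene"):
    c=manip.camera(n); P=cloud(c); cv2.imwrite(f"pics/{n}1.png",c["pixels"][...,::-1])
    for d in manip.cut_out("knob_white",n)[:2]:
        q=P[d["region"]]; q=q[~np.isnan(q[:,0])]; print(n,d["confidence"],d["centre"],np.median(q,0).round(1))
E
```

```text
clock: 3.7
eef_pos: [556.2, 171.5, 107.5]
eef_rot: [0.292, 1.568, -2.899]
wrist_force: [-0.2, 0.3, 0.7]
finger_gap: 64.3
t 3.7 pos [556.2 171.5 107.5] yaw -1.62 F [-0.2  0.3  0.7] gap 64.3 -> tool shift [87.5 -1.7 -2. ]
top 0.44 [241.5, 190.7] [555.4 161.7  20.8]
```

View pics/scene1.png

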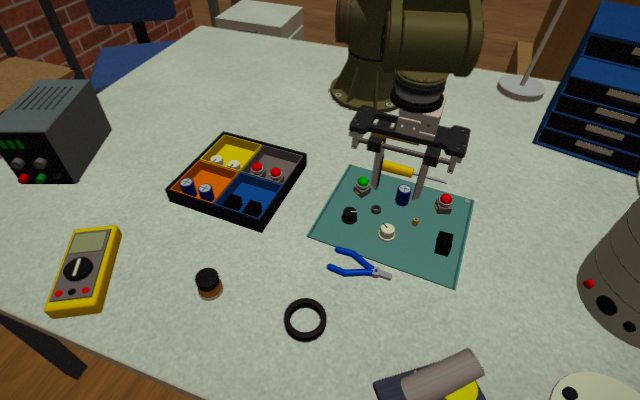

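`scene1` shows the open fingers centred above the white knob (386,231), clear of its neighbours. I'll descend and grip.

```bash
python3 -m handwheel '[[[15,-2,-2],0],[[15,0,0],0],[[15,0,0],0],[[15,0,0],0],[[10,0,0],0],[[8,0,0],0],[[5,0,0],0],[[4,0,0],0],[[0,0,0],0],[[0,0,0],0]]' 80 20
python3 -m handwheel '[[[0,0,0],0],[[0,0,0],0],[[0,0,0],0],[[0,0,0],0],[[0,0,0],0],[[0,0,0],0],[[10,0,0],0],[[-30,0,0],0],[[-40,0,0],0],[[-40,0,0],0]]' 255 20 >/dev/null 2>&1 <<<'' & wait
python3 -c "from h import *; to(438,-233,110)"
```

```text
clock: 5.15
eef_pos: [559.2, 173.3, 22.3]
eef_rot: [-2.828, 1.57, 0.264]
wrist_force: [0.3, 0.7, 0.3]
finger_gap: 64.8
t 6.4 pos [558.8 173.2 122.3] yaw -1.621 F [-0.8  0.3 -1.1] gap 0.2 -> tool shift [ 12.5 411.7 100.2]
```

The gap is 0.2, so nothing is held. That second move also had a stray +10 mm row, which was my slip. I'll look at what happened.

Run:
```python
from h import *
c=manip.camera("scene"); cv2.imwrite("pics/s2.png",cv2.resize(c["pixels"][150:300,300:500,::-1],None,fx=4,fy=4,interpolation=2)); P=cloud(c)
for d in manip.cut_out("knob_white","scene")[:2]:
        q=P[d["region"]]; q=q[~np.isnan(q[:,0])]; print(d["confidence"],d["centre"],np.median(q,0).round(1),cv2.minAreaRect(q[q[:,2]>np.percentile(q[:,2],95)-6][:,:2].astype(np.float32)))
```

```text
0.61 [383.1, 231.7] [565.4 172.8  20.2] ((558.4852905273438, 172.51947021484375), (28.565898895263672, 26.015087127685547), 13.739520072937012)
```

View pics/s2.png

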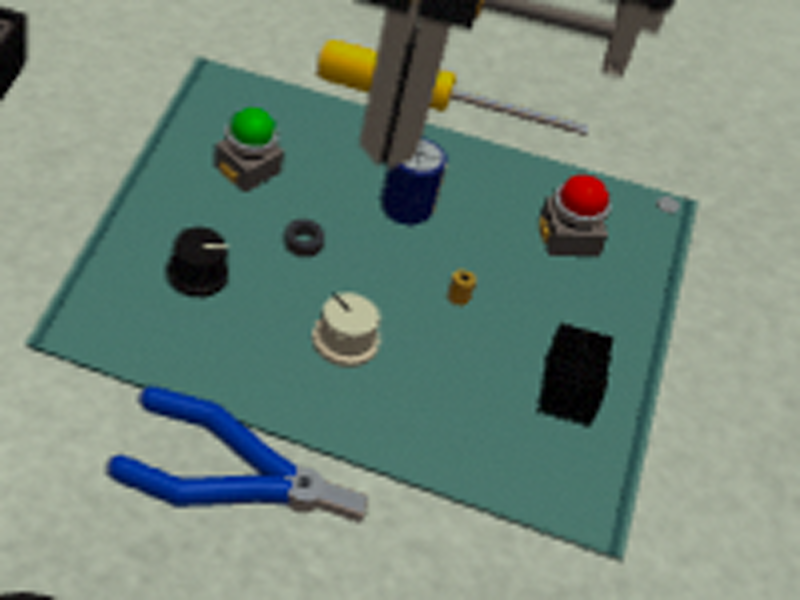

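The white knob, at (350,325) in the crop, is still standing where it was. The fingers simply hadn't finished closing before the lift. I'll retry with a narrower pre-opening and a full closing wait.

```bash
python3 -m handwheel '[[[0,0,0],0],[[0,0,0],0],[[10,0,0],0],[[15,0,0],0],[[15,0,0],0],[[15,0,0],0],[[15,0,0],0],[[15,0,0],0],[[10,0,0],0],[[8,0,0],0]]' 115 20
python3 -m handwheel '[[[0,0,0],0],[[0,0,0],0],[[0,0,0],0],[[0,0,0],0],[[0,0,0],0],[[0,0,0],0],[[0,0,0],0],[[0,0,0],0],[[0,0,0],0],[[0,0,0],0]]' 255 20
python3 -c "from h import *; to(438,-233,110)"
```

```text
clock: 7.75
eef_pos: [559.1, 173.3, 18.4]
eef_rot: [-0.372, 1.571, 2.719]
wrist_force: [0.0, -0.3, 0.2]
finger_gap: 51.5
clock: 9.0
eef_pos: [559.0, 173.3, 18.9]
eef_rot: [-0.313, 1.571, 2.779]
wrist_force: [0.3, -1.1, -0.1]
finger_gap: 0.3
t 9.0 pos [559.  173.3  18.9] yaw -1.621 F [ 0.3 -1.1 -0.1] gap 0.3 -> tool shift [-91.1 411.8 100.5]
```

Run:
```python
from h import *
for n in("scene","top"):
    c=manip.camera(n); P=cloud(c)
    if n=="scene": a=c["pixels"][150:300,300:500,::-1]
    else: b=c["pixels"][130:280,150:350,::-1]
    for d in manip.cut_out("knob_white",n)[:2]:
        q=P[d["region"]]; q=q[~np.isnan(q[:,0])]; print(n,d["confidence"],d["centre"],np.median(q,0).round(1))
cv2.imwrite("pics/s3.png",cv2.resize(np.hstack([a,b]),None,fx=2,fy=2,interpolation=2))
```

```text
scene 0.57 [248.8, 193.1] [ 556.1 -139.3   17.2]
scene 0.53 [384.8, 233.1] [568.3 173.4  17.3]
```

View pics/s3.png

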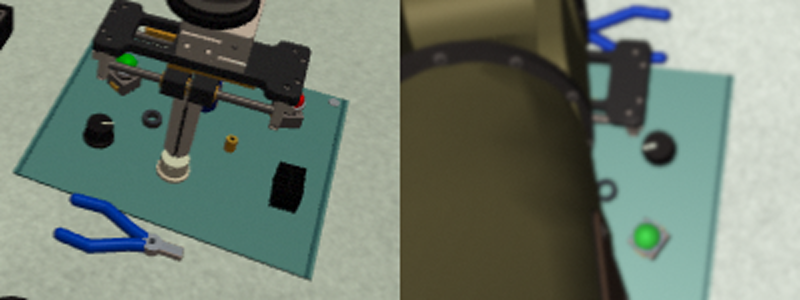

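Run:
```python
from h import *
s=manip.read_state(); print(s["joints"].round(3),s["eef_rot"].round(3)); print(R.from_euler('xyz',s["eef_rot"]).as_matrix().round(3))
c=manip.camera("scene"); P=cloud(c)
for z in range(8,100,8):
    m=(abs(P[...,2]-z)<4)&(abs(P[...,0]-550)<45)&(abs(P[...,1]-173)<40)
    q=P[m]
    if len(q): print(z,len(q),q.min(0).round(),np.median(q,0).round(),q.max(0).round(), np.median(c["pixels"][m],0))
a=c["pixels"][200:250,360:410,::-1]
cv2.imwrite("pics/s4.png",cv2.resize(a,None,fx=10,fy=10,interpolation=2))
```

```text
[ 0.238  0.566  1.568 -0.     1.008  1.859] [ 1.47   1.571 -1.722]
[[-0.    -0.05  -0.999]
 [-0.    -0.999  0.05 ]
 [-1.     0.     0.   ]]
8 107 [505. 134.   4.] [566. 170.   6.] [592. 209.  12.] [ 92. 119. 108.]
16 38 [507. 136.  12.] [569. 175.  16.] [573. 187.  20.] [86.5 80.  67. ]
24 92 [554. 160.  20.] [564. 173.  24.] [572. 187.  27.] [181.  183.5 152. ]
32 1 [567. 171.  36.] [567. 171.  36.] [567. 171.  36.] [46. 43. 38.]
40 23 [565. 162.  37.] [568. 173.  41.] [570. 182.  44.] [75. 69. 61.]
48 39 [553. 161.  44.] [568. 174.  48.] [570. 186.  52.] [75. 69. 61.]
56 36 [563. 160.  52.] [568. 173.  56.] [570. 185.  60.] [75.  68.5 60. ]
64 43 [556. 161.  60.] [568. 174.  64.] [570. 186.  68.] [75. 69. 61.]
72 39 [565. 160.  68.] [568. 172.  72.] [570. 185.  76.] [75. 69. 61.]
80 43 [557. 161.  76.] [568. 174.  81.] [570. 186.  84.] [75. 69. 61.]
88 41 [557. 160.  84.] [568. 173.  88.] [570. 186.  92.] [75. 69. 61.]
96 40 [551. 160.  92.] [568. 173.  96.] [570. 186. 100.] [75. 69. 61.]
```

View pics/s4.png

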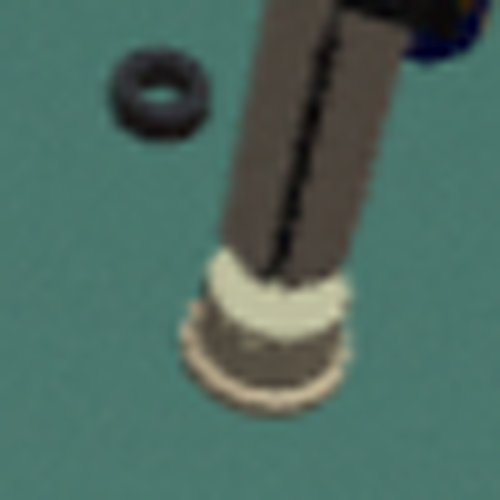

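The fingers are closed above the knob's top, not around it. The measured tips, at z of about 30, don't match eef_pos z minus 11. I'll lift and measure the fingertip height, closed and open.

```bash
cat >> h.py <<'E'
def tips(r=50):
    s=manip.read_state(); x,y,z=s["eef_pos"]; c=manip.camera("scene"); P=cloud(c)
    m=(abs(P[...,0]-x)<20)&(abs(P[...,1]-y)<r)&(P[...,2]>z-30)&(P[...,2]<z+60)
    q=P[m]; print("tcp",s["eef_pos"].round(1),"gap",round(s["finger_gap"],1),"hist",np.histogram(q[:,2]-z,bins=np.arange(-30,40,5))[0],"y of sides",np.percentile(q[:,1],[2,50,98]).round(),"x",np.percentile(q[:,0],[2,50,98]).round())
    return c
E
python3 -m handwheel '[[[-20,0,0],0],[[-20,0,0],0],[[-20,0,0],0],[[-10,0,0],0],[[0,0,0],0],[[0,0,0],0],[[0,0,0],0],[[0,0,0],0],[[0,0,0],0],[[0,0,0],0]]' 
python3 -c "from h import *; tips()"
python3 -m handwheel '[[[0,0,0],0],[[0,0,0],0],[[0,0,0],0],[[0,0,0],0],[[0,0,0],0],[[0,0,0],0],[[0,0,0],0],[[0,0,0],0],[[0,0,0],0],[[0,0,0],0]]' 115 20
python3 -c "from h import *
c=tips()
cv2.imwrite('pics/s5.png',cv2.resize(c['pixels'][130:260,300:470,::-1],None,fx=4,fy=4,interpolation=2))"
```

```text
clock: 10.5
eef_pos: [559.0, 173.3, 88.9]
eef_rot: [-0.406, 1.571, 2.686]
wrist_force: [-0.3, -0.3, 0.3]
finger_gap: 0.6
tcp [559.  173.3  88.9] gap 0.6 hist [ 0  0  0  0  0  0  0  0  0 12 24 28 27] y of sides [161. 173. 185.] x [562. 568. 570.]
clock: 11.8
eef_pos: [559.0, 173.3, 88.9]
eef_rot: [0.602, 1.571, -2.589]
wrist_force: [0.2, -0.1, -0.2]
finger_gap: 51.7
tcp [559.  173.3  88.9] gap 51.7 hist [ 0  0  0  0  0  0  0  0  0 15 23 27 33] y of sides [135. 148. 210.] x [554. 568. 571.]
```

View pics/s5.png

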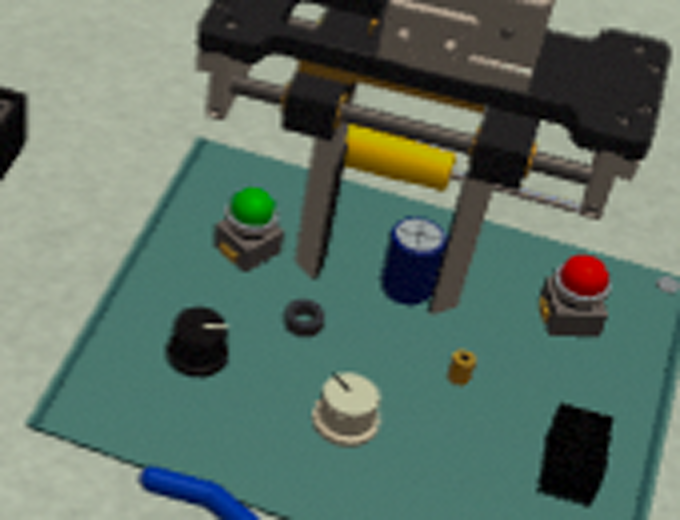

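Measured against the picture, the fingertips are about 17 mm above the reported TCP, not 11 mm below it. That puts the tool's real reach about 28 mm short along tool x, while x and y agree. From here I'll set height from vision, with tip z = eef z + 17.

```bash
python3 -m handwheel '[[[15,0,0],0],[[15,0,0],0],[[15,0,0],0],[[15,0,0],0],[[12,0,0],0],[[8,0,0],0],[[6,0,0],0],[[4,0,0],0],[[3,0,0],0],[[0,0,0],0]]' 115 20
python3 -c "from h import *
c=tips()
to(0,0,0)"
```

```text
clock: 13.1
eef_pos: [559.1, 173.3, -4.0]
eef_rot: [-2.678, 1.571, 0.414]
wrist_force: [0.8, 0.1, -0.6]
finger_gap: 51.8
tcp [559.1 173.3  -4. ] gap 51.8 hist [  0   0   0   0   0   0  62 431  40  36  48 147  21] y of sides [126. 173. 221.] x [541. 567. 578.]
t 13.15 pos [559.1 173.3  -3.9] yaw -1.621 F [0.  0.3 0.4] gap 51.5 -> tool shift [ -4.  201.1 549.7]
```

```bash
python3 -m handwheel '[[[3,0,0],0],[[0,0,0],0],[[0,0,0],0],[[0,0,0],0],[[0,0,0],0],[[0,0,0],0],[[0,0,0],0],[[0,0,0],0],[[0,0,0],0],[[0,0,0],0]]' 255 20
python3 -c "from h import *
to(438,-233,80)"
```

```text
clock: 14.4
eef_pos: [559.1, 173.3, -7.0]
eef_rot: [-2.837, 1.571, 0.255]
wrist_force: [1.2, 0.6, 0.3]
finger_gap: 28.0
t 14.4 pos [559.1 173.3  -7. ] yaw -1.621 F [1.2 0.6 0.3] gap 28.0 -> tool shift [-87.  411.8 100.5]
```

```bash
python3 -m handwheel '[[[-20,0,0],0],[[-30,0,0],0],[[-37,20,0],0],[[0,44,11],0],[[0,50,12],0],[[0,50,12],0],[[0,50,12],0],[[0,50,12],0],[[0,50,12],0],[[0,50,12],0]]' 
python3 -c "from h import *
to(438,-233,80)"
```

```text
clock: 15.65
eef_pos: [457.6, -187.8, 81.5]
eef_rot: [2.732, 1.569, -0.46]
wrist_force: [0.4, 0.2, -0.2]
finger_gap: 27.9
t 15.65 pos [ 457.6 -187.8   81.5] yaw -1.621 F [ 0.4  0.2 -0.2] gap 27.9 -> tool shift [ 1.5 46.1 17.3]
```

```bash
python3 -m handwheel '[[[0,25,9],0],[[5,21,8],0],[[10,0,0],0],[[12,0,0],0],[[12,0,0],0],[[12,0,0],0],[[12,0,0],0],[[8,0,0],0],[[5,0,0],0],[[0,0,0],0]]'
python3 - <<'E'
from h import *
to(438,-233,-3)
c=manip.camera("top"); cv2.imwrite("pics/t6.png",cv2.resize(c["pixels"][130:300,340:510,::-1],None,fx=3,fy=3,interpolation=2))
c=manip.camera("scene"); cv2.imwrite("pics/t6.png",np.hstack([cv2.imread("pics/t6.png")[:390],cv2.resize(c["pixels"][115:245,160:320,::-1],None,fx=3,fy=3,interpolation=2)])[:, :800])
E
```

```text
clock: 16.9
eef_pos: [438.5, -231.2, 3.7]
eef_rot: [-0.548, 1.57, 2.544]
wrist_force: [0.3, 0.0, -0.1]
finger_gap: 28.2
t 16.9 pos [ 438.5 -231.2    3.7] yaw -1.621 F [ 0.3  0.  -0.1] gap 28.2 -> tool shift [6.7 1.9 0.4]
```

View pics/t6.png

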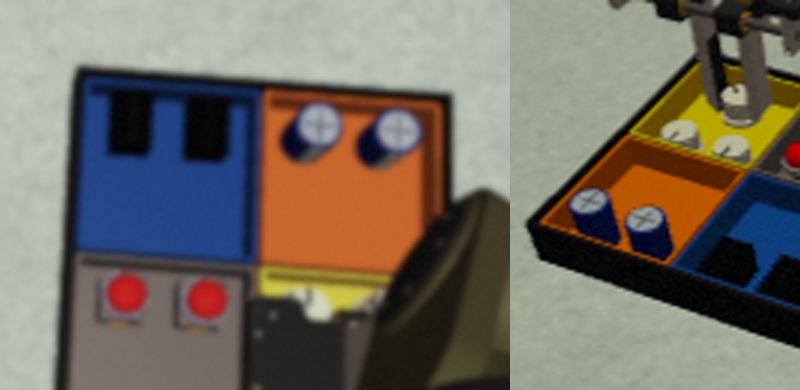

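`t6` shows the knob (735,105) held inside the yellow box, a few millimetres up and behind the two fixed knobs. I'll lower it slowly.

```bash
python3 -m handwheel '[[[2,0,0],0],[[1,0,0],0],[[1,0,0],0],[[1,0,0],0],[[1,0,0],0],[[0.5,0,0],0],[[0,0,0],0],[[0,0,0],0],[[0,0,0],0],[[0,0,0],0]]' 
python3 -c "from h import *
to(0,0,-4)"
```

```text
clock: 18.25
eef_pos: [438.6, -231.2, -2.5]
eef_rot: [2.57, 1.571, -0.622]
wrist_force: [-0.2, 0.4, -0.7]
finger_gap: 27.9
t 18.25 pos [ 438.6 -231.2   -2.5] yaw -1.621 F [-0.2  0.4 -0.7] gap 27.9 -> tool shift [   1.4 -208.9  449.7]
```

```bash
python3 -m handwheel '[[[0.6,0,0],0],[[0.5,0,0],0],[[0.5,0,0],0],[[0,0,0],0],[[0,0,0],0],[[0,0,0],0],[[0,0,0],0],[[0,0,0],0],[[0,0,0],0],[[0,0,0],0]]' 
python3 -c "from h import *
to(0,0,-4)"
```

```text
clock: 19.5
eef_pos: [438.6, -231.2, -3.7]
eef_rot: [2.27, 1.571, -0.922]
wrist_force: [-3.3, 1.2, 9.3]
finger_gap: 27.9
t 19.5 pos [ 438.6 -231.2   -3.7] yaw -1.621 F [-3.3  1.2  9.3] gap 27.9 -> tool shift [ 3.000e-01 -2.089e+02  4.497e+02]
```

Contact at eef z of about −3.5, which matches the predicted box floor, 3.5 mm above the mat. I'll release, lift and go to the red lamp.

```bash
python3 -m handwheel '[[[0,0,0],0],[[0,0,0],0],[[0,0,0],0],[[0,0,0],0],[[0,0,0],0],[[-8,0,0],0],[[-15,0,0],0],[[-20,0,0],0],[[-25,0,0],0],[[-20,-20,0],0]]' 115 20
python3 -m handwheel '[[[0,-40,0],0],[[0,-50,0],0],[[0,-50,0],0],[[0,-50,0],0],[[0,-50,0],0],[[0,-50,0],0],[[0,-50,0],0],[[0,-50,0],0],[[0,-50,0],0],[[0,-40,0],0]]'
python3 - <<'E'
from h import *
to(444.5,272.5,6)
c=manip.camera("top");P=cloud(c)
for t in ("knob_white","lamp_red"):
    for d in manip.cut_out(t,"top")[:2]:
        q=P[d["region"]]; q=q[~np.isnan(q[:,0])]; r=cv2.minAreaRect(q[q[:,2]>np.percentile(q[:,2],95)-6][:,:2].astype(np.float32)); print(t,d["confidence"],d["centre"],np.median(q,0).round(1),r)
E
```

```text
clock: 20.75
eef_pos: [439.9, -211.8, 85.9]
eef_rot: [2.631, 1.569, -0.562]
wrist_force: [1.1, -0.0, 0.0]
finger_gap: 51.6
clock: 22.0
eef_pos: [463.7, 270.2, 85.1]
eef_rot: [-2.611, 1.57, 0.481]
wrist_force: [0.2, -0.7, -0.2]
finger_gap: 51.6
t 22.0 pos [463.7 270.2  85.1] yaw -1.62 F [ 0.2 -0.7 -0.2] gap 51.6 -> tool shift [79.1 -1.3 19.3]
knob_white 0.62 [451.6, 262.0] [ 435.8 -227.9   28.7] ((436.9980773925781, -230.76805114746094), (25.743131637573242, 26.968809127807617), 88.28717041015625)
lamp_red 0.5 [175.0, 254.6] [436.6 267.   35.4] ((426.8619384765625, 209.54617309570312), (28.307048797607422, 1.4222006797790527), 83.22724914550781)
lamp_red 0.25 [276.4, 202.7] [537.2  87.8  25.5] ((539.2772216796875, 88.35987854003906), (26.48954963684082, 26.205135345458984), 1.3331329822540283)
```

```bash
python3 -m handwheel '[[[0,-1,10],0],[[12,0,9],0],[[12,0,0],0],[[12,0,0],0],[[12,0,0],0],[[12,0,0],0],[[8,0,0],0],[[6,0,0],0],[[5,0,0],0],[[0,0,0],0]]' 115 20
python3 -c "from h import *
c=tips(); to(444.5,272.5,6)"
python3 -m handwheel '[[[0,0,0],0],[[0,0,0],0],[[0,0,0],0],[[0,0,0],0],[[0,0,0],0],[[0,0,0],0],[[0,0,0],0],[[0,0,0],0],[[0,0,0],0],[[0,0,0],0]]' 255 20
python3 -c "from h import *
to(443.5,-121,90)"
```

```text
clock: 23.4
eef_pos: [444.7, 270.1, 4.6]
eef_rot: [0.536, 1.571, -2.656]
wrist_force: [-0.1, 0.1, -0.5]
finger_gap: 51.5
tcp [444.7 270.1   4.6] gap 51.5 hist [  0   0   0   0   5 415  28  33  53  33  37  67  53] y of sides [223. 271. 317.] x [428. 453. 464.]
t 23.45 pos [444.8 270.2   4.9] yaw -1.621 F [-0.   0.  -0.1] gap 51.7 -> tool shift [-1.1 -2.3  0.4]
clock: 24.7
eef_pos: [444.9, 270.2, 5.0]
eef_rot: [-2.623, 1.57, 0.468]
wrist_force: [-0.6, -0.7, 6.3]
finger_gap: 29.1
t 24.7 pos [444.9 270.2   5. ] yaw -1.621 F [-0.6 -0.7  6.3] gap 29.1 -> tool shift [-85.  390.8 -18.2]
```

```bash
python3 -m handwheel '[[[-15,0,0],0],[[-30,0,0],0],[[-40,20,0],0],[[0,50,-2],0],[[0,50,-2],0],[[0,50,-3],0],[[0,50,-3],0],[[0,50,-3],0],[[0,50,-3],0],[[0,50,-2],0]]'
python3 - <<'E'
from h import *
to(443.5,-121,8.5)
c=manip.camera("scene"); cv2.imwrite("pics/s7.png",cv2.resize(c["pixels"][80:260,160:420,::-1],None,fx=3,fy=3,interpolation=2))
E
```

```text
clock: 25.95
eef_pos: [443.9, -102.0, 90.6]
eef_rot: [2.823, 1.57, -0.369]
wrist_force: [0.1, -0.4, -0.6]
finger_gap: 28.8
t 25.95 pos [ 443.9 -102.    90.6] yaw -1.621 F [ 0.1 -0.4 -0.6] gap 28.8 -> tool shift [82.1 19.  -0.5]
```

View pics/s7.png

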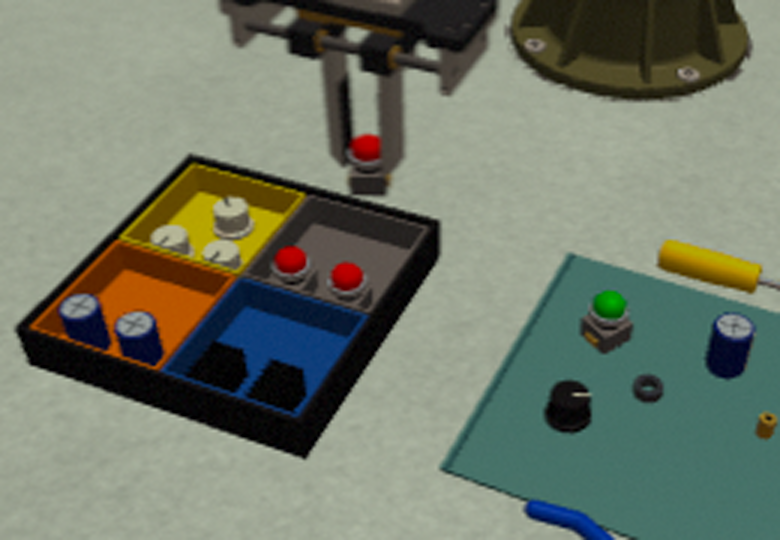

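`s7` shows the white knob standing in the yellow box (232,215) and the red lamp held upright (367,165). The black knob and the green lamp haven't moved.

```bash
python3 -m handwheel '[[[0,19,0],0],[[12,0,0],0],[[15,0,0],0],[[15,0,0],0],[[15,0,0],0],[[10,0,0],0],[[6,0,0],0],[[4,0,0],0],[[1,0,0],0],[[0,0,0],0]]'
python3 -m handwheel '[[[1,0,0],0],[[1,0,0],0],[[1,0,0],0],[[0.6,0,0],0],[[0.4,0,0],0],[[0,0,0],0],[[0,0,0],0],[[0,0,0],0],[[0,0,0],0],[[0,0,0],0]]'
```

```text
clock: 27.25
eef_pos: [443.4, -119.4, 12.1]
eef_rot: [2.847, 1.57, -0.345]
wrist_force: [0.1, -1.1, -0.2]
finger_gap: 28.5
clock: 28.5
eef_pos: [443.3, -119.3, 8.4]
eef_rot: [2.802, 1.571, -0.389]
wrist_force: [-4.1, 1.5, 9.9]
finger_gap: 28.8
```

```bash
python3 -m handwheel '[[[0,0,0],0],[[0,0,0],0],[[0,0,0],0],[[0,0,0],0],[[0,0,0],0],[[-8,0,0],0],[[-15,0,0],0],[[-20,0,0],0],[[-25,0,0],0],[[-14,-20,0],0]]' 115 20
python3 -m handwheel '[[[0,-40,0],0],[[0,-50,1],0],[[0,-50,1],0],[[0,-50,1],0],[[0,-50,1],0],[[0,-40,1],0],[[0,0,0],0],[[0,0,0],0],[[0,0,0],0],[[0,0,0],0]]'
python3 - <<'E'
from h import *
to(452,185,-2)
c=manip.camera("top");P=cloud(c)
for t in ("knob_white","lamp_red","knob_black","lamp_green"):
    for d in manip.cut_out(t,"top")[:3]:
        q=P[d["region"]]; q=q[~np.isnan(q[:,0])]; print(t,d["confidence"],np.round(d["centre"]),np.median(q,0).round(1),np.percentile(q[:,2],95).round(1))
E
```

```text
clock: 29.75
eef_pos: [444.8, -99.8, 92.1]
eef_rot: [2.864, 1.568, -0.329]
wrist_force: [0.6, 0.8, 0.0]
finger_gap: 51.8
clock: 31.0
eef_pos: [453.4, 179.9, 90.1]
eef_rot: [-2.768, 1.571, 0.323]
wrist_force: [0.3, 0.2, 0.5]
finger_gap: 51.4
t 31.0 pos [453.4 179.9  90.1] yaw -1.622 F [0.3 0.2 0.5] gap 51.4 -> tool shift [92.1 -5.   1.7]
knob_white 0.51 [450. 263.] [ 436.1 -228.    28.6] 31.9
lamp_red 0.71 [393. 259.] [ 440.9 -116.3   43.1] 49.7
lamp_red 0.61 [396. 188.] [ 579.1 -132.2    9.3] 36.1
lamp_red 0.29 [458. 251.] [ 462.8 -242.7    9.3] 35.2
knob_black 0.59 [275. 204.] [536.9  87.   25.6] 28.5
lamp_green 0.71 [274. 249.] [451.3  91.6  37.9] 46.9
```

```bash
python3 -m handwheel '[[[10,-5,2],0],[[14,0,0],0],[[14,0,0],0],[[14,0,0],0],[[14,0,0],0],[[12,0,0],0],[[8,0,0],0],[[4,0,0],0],[[2,0,0],0],[[0,0,0],0]]' 115 20
python3 -m handwheel '[[[0,0,0],0],[[0,0,0],0],[[0,0,0],0],[[0,0,0],0],[[0,0,0],0],[[0,0,0],0],[[0,0,0],0],[[0,0,0],0],[[0,0,0],0],[[0,0,0],0]]' 255 20
python3 -c "from h import *
to(549.5,-238,90)"
```

```text
clock: 32.5
eef_pos: [451.7, 185.7, -2.0]
eef_rot: [-2.785, 1.57, 0.307]
wrist_force: [-0.2, 0.2, -0.9]
finger_gap: 51.8
clock: 33.75
eef_pos: [451.6, 185.7, -2.0]
eef_rot: [-2.982, 1.571, 0.109]
wrist_force: [-0.6, -1.2, 5.6]
finger_gap: 29.4
t 33.75 pos [451.6 185.7  -2. ] yaw -1.621 F [-0.6 -1.2  5.6] gap 29.4 -> tool shift [ -92.   418.3 -119. ]
```

```bash
python3 -m handwheel '[[[-15,0,0],0],[[-35,0,0],0],[[-42,20,-6],0],[[0,48,-14],0],[[0,50,-14],0],[[0,50,-14],0],[[0,50,-14],0],[[0,50,-14],0],[[0,50,-14],0],[[0,50,-14],0]]'
python3 -c "from h import *
to(549.5,-238,1.5)"
```

```text
clock: 35.0
eef_pos: [537.1, -188.8, 90.7]
eef_rot: [2.995, 1.57, -0.197]
wrist_force: [0.1, 0.3, 0.0]
finger_gap: 29.3
t 35.0 pos [ 537.1 -188.8   90.7] yaw -1.621 F [0.1 0.3 0. ] gap 29.3 -> tool shift [ 89.2  48.5 -14.8]
```

```bash
python3 -m handwheel '[[[0,28,-9],0],[[6,20,-6],0],[[12,0,0],0],[[15,0,0],0],[[15,0,0],0],[[15,0,0],0],[[12,0,0],0],[[6,0,0],0],[[3,0,0],0],[[0,0,0],0]]'
python3 -m handwheel '[[[1,0,0],0],[[1,0,0],0],[[1,0,0],0],[[1,0,0],0],[[0.6,0,0],0],[[0,0,0],0],[[0,0,0],0],[[0,0,0],0],[[0,0,0],0],[[0,0,0],0]]'
```

```text
clock: 36.25
eef_pos: [549.6, -235.8, 6.0]
eef_rot: [2.697, 1.571, -0.495]
wrist_force: [0.9, 0.1, -0.4]
finger_gap: 29.8
clock: 37.5
eef_pos: [549.5, -235.8, 1.5]
eef_rot: [2.718, 1.571, -0.474]
wrist_force: [-2.2, 1.4, 5.6]
finger_gap: 29.8
```

```bash
python3 -m handwheel '[[[0,0,0],0],[[0,0,0],0],[[0,0,0],0],[[0,0,0],0],[[0,0,0],0],[[-8,0,0],0],[[-15,0,0],0],[[-20,0,0],0],[[-25,0,0],0],[[-21,-20,0],0]]' 115 20
python3 -m handwheel '[[[0,-50,2],0],[[0,-50,2],0],[[0,-50,2],0],[[0,-50,2],0],[[0,-50,2],0],[[0,-50,3],0],[[0,-50,3],0],[[0,-50,3],0],[[0,-50,3],0],[[0,-50,3],0]]'
python3 - <<'E'
from h import *
to(551.5,284,-6)
c=manip.camera("top");P=cloud(c)
for t in ("capacitor","heatsink"):
    for d in manip.cut_out(t,"top")[:3]:
        q=P[d["region"]]; q=q[~np.isnan(q[:,0])]; print(t,d["confidence"],np.round(d["centre"]),np.median(q,0).round(1),np.percentile(q[:,2],95).round(1))
E
```

```text
clock: 38.75
eef_pos: [550.7, -216.5, 92.4]
eef_rot: [2.724, 1.569, -0.47]
wrist_force: [-0.2, 0.0, 0.5]
finger_gap: 51.6
clock: 40.0
eef_pos: [550.7, 286.6, 91.7]
eef_rot: [-2.673, 1.569, 0.418]
wrist_force: [0.4, -0.4, -1.1]
finger_gap: 51.8
t 40.0 pos [550.7 286.6  91.7] yaw -1.621 F [ 0.4 -0.4 -1.1] gap 51.8 -> tool shift [97.7  2.6 -0.9]
capacitor 0.86 [456. 202.] [ 546.8 -231.8   47.6] 50.4
heatsink 0.75 [175. 196.] [545.2 282.5  26.9] 34.1
```

```bash
python3 -m handwheel '[[[12,3,-1],0],[[15,0,0],0],[[15,0,0],0],[[15,0,0],0],[[14,0,0],0],[[12,0,0],0],[[8,0,0],0],[[4,0,0],0],[[1,0,0],0],[[0,0,0],0]]' 115 20
python3 -m handwheel '[[[0,0,0],0],[[0,0,0],0],[[0,0,0],0],[[0,0,0],0],[[0,0,0],0],[[0,0,0],0],[[0,0,0],0],[[0,0,0],0],[[0,0,0],0],[[0,0,0],0]]' 255 20
python3 -c "from h import *
to(555,-126,90)"
```

```text
clock: 41.4
eef_pos: [551.7, 281.9, -5.4]
eef_rot: [-2.654, 1.57, 0.437]
wrist_force: [0.1, -0.8, -0.2]
finger_gap: 51.4
clock: 42.65
eef_pos: [551.6, 281.9, -5.6]
eef_rot: [-2.545, 1.57, 0.546]
wrist_force: [-0.9, 1.6, 5.4]
finger_gap: 25.6
t 42.65 pos [551.6 281.9  -5.6] yaw -1.621 F [-0.9  1.6  5.4] gap 25.6 -> tool shift [-95.6 407.2 -23.9]
```

Gripped: the gap is 25.6 mm on a 26 mm part. Place z should be about −2.

```bash
python3 -m handwheel '[[[-15,0,0],0],[[-35,0,0],0],[[-45,20,-2],0],[[0,47,-3],0],[[0,50,-3],0],[[0,50,-3],0],[[0,50,-3],0],[[0,50,-3],0],[[0,50,-3],0],[[0,50,-3],0]]'
python3 -c "from h import *
to(555,-126,-2)"
```

```text
clock: 43.9
eef_pos: [555.8, -87.6, 90.0]
eef_rot: [2.717, 1.571, -0.475]
wrist_force: [0.4, 0.8, -0.7]
finger_gap: 25.4
t 43.9 pos [555.8 -87.6  90. ] yaw -1.621 F [ 0.4  0.8 -0.7] gap 25.4 -> tool shift [92.  38.4 -1.1]
```

```bash
python3 -m handwheel '[[[0,20,0],0],[[5,18,-1],0],[[12,0,0],0],[[15,0,0],0],[[15,0,0],0],[[15,0,0],0],[[15,0,0],0],[[8,0,0],0],[[3,0,0],0],[[0,0,0],0]]'
python3 -m handwheel '[[[1,0,0],0],[[1,0,0],0],[[1,0,0],0],[[0.6,0,0],0],[[0.5,0,0],0],[[0,0,0],0],[[0,0,0],0],[[0,0,0],0],[[0,0,0],0],[[0,0,0],0]]'
```

```text
clock: 45.15
eef_pos: [555.3, -124.0, 1.4]
eef_rot: [2.966, 1.571, -0.226]
wrist_force: [0.2, 0.2, 0.6]
finger_gap: 25.5
clock: 46.4
eef_pos: [555.2, -123.9, -2.1]
eef_rot: [3.003, 1.571, -0.189]
wrist_force: [-4.8, 1.4, 9.0]
finger_gap: 25.8
```

Contact. I'll release, lift, move off to the side and check.

```bash
python3 -m handwheel '[[[0,0,0],0],[[0,0,0],0],[[0,0,0],0],[[0,0,0],0],[[0,0,0],0],[[-8,0,0],0],[[-15,0,0],0],[[-20,0,0],0],[[-25,0,0],0],[[-25,0,0],0]]' 115 20
python3 -m handwheel '[[[-20,-50,20],0],[[-20,-50,20],0],[[-20,-50,20],0],[[0,-50,20],0],[[0,-50,0],0],[[0,0,0],0],[[0,0,0],0],[[0,0,0],0],[[0,0,0],0],[[0,0,0],0]]'
python3 - <<'E'
from h import *
to(0,0,0)
o=[]
for n in("top","scene"):
    c=manip.camera(n);P=cloud(c); o.append(c["pixels"][...,::-1])
    for t in ("knob_white","lamp_red","capacitor","heatsink","knob_black","lamp_green"):
      for d in manip.cut_out(t,n)[:2]:
        q=P[d["region"]]; q=q[~np.isnan(q[:,0])]; print(n,t,d["confidence"],np.round(d["centre"]),np.median(q,0).round(1),np.percentile(q[:,2],95).round(1))
a=cv2.resize(o[0][145:295,350:500],(400,400),interpolation=2); b=cv2.resize(o[1][130:270,160:440],(800,400),interpolation=2)[:, :400]
cv2.imwrite("pics/f.png",np.hstack([a,b])); cv2.imwrite("pics/f.png",np.hstack([a,b]))
E
```

```text
clock: 47.65
eef_pos: [555.3, -123.9, 92.2]
eef_rot: [2.931, 1.57, -0.261]
wrist_force: [0.3, 0.3, -1.0]
finger_gap: 51.7
clock: 48.9
eef_pos: [487.8, 129.3, 150.1]
eef_rot: [0.008, 1.571, 3.098]
wrist_force: [0.6, -0.9, 0.8]
finger_gap: 51.2
t 48.9 pos [487.8 129.3 150.1] yaw -1.622 F [ 0.6 -0.9  0.8] gap 51.2 -> tool shift [150.2 154.  480.6]
top knob_white 0.72 [452. 260.] [ 436.  -228.2   29.1] 31.8
top lamp_red 0.77 [393. 257.] [ 440.3 -116.1   42.1] 50.1
top heatsink 0.74 [394. 198.] [ 553.5 -123.1   32.7] 37.5
top knob_black 0.25 [400. 185.] [ 585.3 -133.5    9.7] 36.4
top lamp_green 0.55 [273. 248.] [451.3  89.8  40.4] 46.8
scene knob_white 0.62 [236. 152.] [ 443.6 -226.7   20.6] 29.4
scene knob_white 0.24 [202. 182.] [ 562.3 -251.    25.9] 46.7
scene lamp_red 0.68 [278. 159.] [ 450.2 -114.2   35.4] 47.3
scene capacitor 0.48 [211. 178.] [ 555.7 -230.    38.9] 47.1
scene heatsink 0.63 [254. 193.] [ 559.  -119.3   30.2] 34.5
scene heatsink 0.48 [214. 176.] [ 555.2 -229.1   37. ] 47.0
scene knob_black 0.51 [351. 216.] [546.9  90.4  22.1] 25.5
scene lamp_green 0.82 [365. 188.] [461.5  96.   20.7] 43.1
```

View pics/f.png

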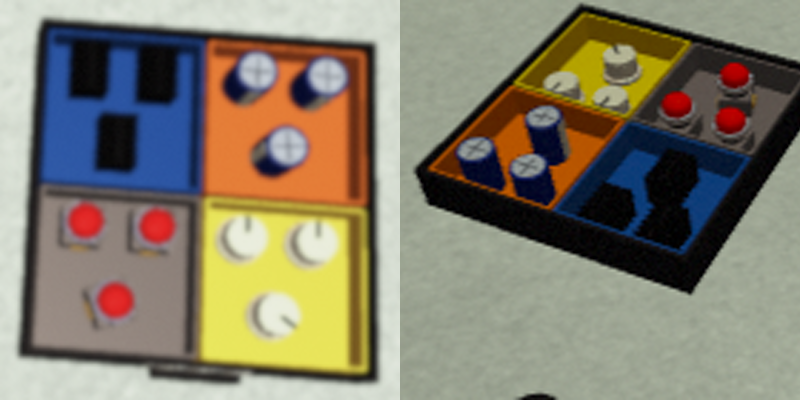

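The last picture shows all four parts upright in their own boxes: heat sink (117,140), capacitor (285,150), lamp (115,300) and knob (275,315). The black knob and the green lamp are where they started, and the arm is clear.

```bash
python3 -c "from h import *; print(manip.sign_off())"
```

```text
the job is handed in; nothing more can be done
None
```

I put the white knob, red lamp, capacitor and heat sink in their own boxes and handed the job in at about 49 s of the 99 s; no verdict came back. I lowered each part in slow steps until I felt the box floor (6–10 N), then released it.

**Last checks:**
- **Parts:** all four show upright in both camera views. Where the networks gave heights, the tops sit about 3.5 mm above their bench-mat readings. That matches where I felt the box floors.
- **Look-alikes:** the black knob and green lamp read within about 2 mm of their starting positions in the scene view. In the final top view the network found the green lamp in place, but its only black-knob report was a false, low-confidence one inside the heat-sink box.
- **Capacitor:** the network missed it in the final top view, though it is plain in the picture.

**What went wrong:**
- **Fingertip height:** the fingertips turned out to be about 28 mm higher than the stated tool offset. My first two grasps of the white knob closed on air above it. I measured the offset in the scene picture and used that from then on.
- **Mistyped row:** on the first of those tries I also typed a stray 10 mm downward row. The knob had not moved, and the force reading afterwards was normal.

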